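# Scan the label of a part on a rotary inspection stage

## Task

Turn the rotary stage by its handle anticlockwise until its arm rests against the red stop. Then pick up the hand scanner, aim it squarely at the middle of the part's bar-code label from about 80 mm away and hold it steady there for two seconds without touching the stage or the part with it. Finally lay the scanner back flat in its tray, set down rather than dropped, leaving the stage at its stop and the other things on the bench where they are.

Things in the scene. Friction and masses are not known exactly. Their poses are not given: they have to be found in the camera images.
- rotor (a joint): angle of the rotary stage's rotor, rad: 0 at one end of its travel, 2.0 where the rotor's arm meets the red stop block (a hard stop); it grows anticlockwise seen from above. Turns freely with light friction (about 2 N at the handle) and stays where it is left.
- stage_base: fixed aluminium base of the rotary stage, 190 mm across; origin on the rotation axis, on the bench. The rotor on it (steel disc 200 mm across, top 40 mm above the bench) has clamped at its centre a dark cylindrical part, 84 mm across, its top 145 mm above the bench. A red stop block 46 mm tall stands at the edge of the base, 128 mm from the axis.
- handle (a point): top centre of the rotor's upright black handle post, 20 mm across, 115 mm from the rotation axis, top 146 mm above the bench; black grip from 66 mm up, thin steel stem below. It stands diametrically across the axis from the label.
- label (a point): centre of the white bar-code label (44 wide x 46 mm high) on an upright flat of the clamped part, 45 mm from the axis and 92 mm above the bench. Its x axis is the outward normal of the label (level), z is up.
- scanner: hand scanner, 160 mm long, 0.25 kg or so, lying flat; origin at the middle of its underside, x along it towards its red window, z up. Cream handle, 36 mm wide and 36 mm tall, from x = -80 to +34 mm (its last 14 mm black); black head 54 mm wide, 42 mm tall from x = +34 to +80 mm. Grip it by the cream handle, e.g. about x = -10 mm.
- scanner_window (a point): centre of the scanner's red window at its front end, 80 mm ahead of the origin and 21 mm above its underside; the scanner looks along its own x.
- scan_spot (a point): the scanner's reading point: 80 mm straight ahead of the red window, at the window's height (160 mm ahead of the scanner's origin).
- tray: grey fixed docking tray, 220 x 130 mm outside (long side along its x), walls 5 mm thick and 18 mm tall, floor 5 mm thick; origin at the centre of its underside.
- bottle: amber glass bottle, 60 mm across, 150 mm tall; bystander, origin at its underside centre
- jar: clear lidded jar, 70 mm across, 90 mm tall; bystander, origin at its underside centre
- dish: steel dish, 90 mm across, 22 mm tall; bystander, origin at its underside centre
- screwdriver: screwdriver lying on the bench; bystander, origin at its underside (middle)
- spare_part: dark turned part, 72 mm across, 60 mm tall; bystander, origin at its underside centre
- focus_knob: black knob standing on a 64 mm flange, 45 mm tall; bystander, origin at its underside centre

How it is judged (in metres and radians):
On the way, in this order (a step that is already met when the one before it is completed fails the run):
1. the stage is turned to its stop (within 0.08 rad) (value of joint rotor above 1.92 rad), for 0.3 s.
2. the held scanner is still (20 mm/s, 0.15 rad/s) for 1 s, reading point within 20 mm of the label centre, line of sight within 0.25 rad of the label normal, stage at its stop (value of joint rotor above 1.92 rad and distance between scan_spot and label below 0.02 m and angle between the x axis of scanner and the x axis of label, either way round below 0.25 rad and linear speed of scanner below 0.02 m/s and angular speed of scanner below 0.15 rad/s and contact force between the fingers and scanner above 0.5 N), for 1 s.
At the end, for the whole second after the job is handed in: the stage is within 0.08 rad of its stop, and the scanner lies at rest and flat on the floor of its tray (origin within 40 mm along and 45 mm across of the tray's centre, underside less than 10 mm above the bench, tilt under 0.08 rad), either way round (value of joint rotor above 1.92 rad and x of scanner in the frame of tray between -0.04 and 0.04 m and y of scanner in the frame of tray between -0.045 and 0.045 m and height (world z) of scanner below 0.01 m and angle between scanner's own z axis and vertical below 0.08 rad and linear speed of scanner below 0.02 m/s); the robot touches nothing.
It fails at once if the scanner touches the stage or the part on it (over 1 N) (contact force between scanner and stage_base above 1 N).
It fails at once if the scanner is let go of in the air (more than 35 mm above the bench with no finger on it) (height (world z) of scanner above 0.035 m and contact force between the fingers and scanner below 0.02 N).
It fails at once if a bystander is moved more than 30 mm (distance of any of bottle, jar, dish, screwdriver, spare_part, focus_knob from where it was at the start of the episode above 0.03 m).
It also fails if it takes over 72 s, if anything falls off the work surface, if the arm or the gripper's body presses on something with over 40 N, if the wrist force passes 120 N, or if a joint passes its speed limit or range.

## Robot

A 7-joint arm with a two-finger parallel gripper is mounted at the origin on the work surface. World frame = base frame: x ahead of the robot, y to its left, z up, the work surface at z = 0. Lengths are in mm, angles in rad, forces in N, time in s.
With the tool pointing down it reaches from about 350 to 900 mm from the base axis. Payload 8.1 kg.
Tool frame: the origin (TCP) lies between the finger pads; the fingertips stand 25 mm ahead of it and the grasp point (between the pads) lies 6 mm ahead of it; z points along the fingers, y is the line along which they close (so a half turn about z gives the same grasp; the last joint's range is limited). The gripper opens to 92 mm and grips with 3 to 60 N. Pads are 19 mm wide; open, the fingers measure 130 mm over their backs; the gripper's body (75 mm by 190 mm) begins 47 mm behind the grasp point.
Start: joints at [-1.285, 0.434, 0.025, 1.573, -0.012, 1.134, -0.075], TCP at [236.951, 578.355, 251.742] pointing down, gripper open.
Joint ranges: [-2.62, 2.62], [-0.44, 2.09], [-1.27, 1.32], [0.08, 2.57], [-1.32, 4.46], [0.12, 2], [-2.74, 2.74]. Speed limits (rad/s): [2.22, 2.22, 3.01, 3.01, 3.14, 3.14, 3.14].

## Interface

Orientations are given as a unit quaternion [w, x, y, z].
In Python, from rig import r gives the robot as it stands. Calls block until the motion is done:
- r.move_to(position, orientation): joint-space move of the TCP to a pose.
- r.move_straight(position, rot=None, rate=150): straight line of the TCP; rot=None keeps the orientation; rate is the mean speed in mm/s.
- r.set_joints(angles): joint-space move.
- r.command_gripper(opening, grip_force=None): opening from 0.0 (shut) to 1.0 (fully open); grip_force is the grip in N (None keeps the last); returns when the fingers have stopped.
- r.pause(seconds).
- r.solve_ik(position, orientation): joint angles nearest the present ones, or None.
- r.camera(name): name is "side" or "top"; returns the picture (400x640x3 uint8, blue, green, red); there is no depth.
- r.camera_info(name): a dict with "K" (3x3 intrinsics, pixels), "position" and "orientation" of the camera in the world. Camera axes: x right, y down, z forward; pixel columns grow to the right and rows downward; lengths in mm; the calibration is good to about 2 mm. A picture is of the moment at which its call begins. camera_info takes no time and is no camera call.
A pose or a line that the arm cannot do raises r.Unreachable and nothing moves.
- r.close_job(): hands the job in; it is judged then, once.
Readings, each from a call of its own:
- r.current_time_s(): time.
- r.current_joint_pos(): joint angles.
- r.current_qd(): joint speeds.
- r.current_joint_efforts(): joint torques, N m.
- r.current_tcp_pos(): TCP position.
- r.current_eef_rot(): TCP orientation.
- r.current_contact_force(): force on the tool from outside, world axes, zero at the start.
- r.current_ft_torque(): the same for the moment, N m.
- r.current_finger_gap(): opening from 0.0 (shut) to 1.0 (fully open).
- r.current_finger_force(): force on a finger pad.
Only numpy, scipy, OpenCV 4.12 (cv2) and the standard library are available. Lean on these libraries where they do the work, as an engineer would, in place of code of your own. Each camera call takes 0.05 s, during which the arm holds its last target. There are 200 camera calls.

## Working session

There is one attempt and no reset: what is moved stays moved. The work goes in short steps, each a Python script; the robot and the scene stay as the last script left them, time stands still between calls to the robot, and variables do not carry over. Pictures are saved under pics/ and viewed, at most 10 in all, crops included, and the job is handed in when it is done.

```bash
ls; mkdir -p pics
python3 - <<'E'
from rig import r
import cv2,numpy as np
for n in("top","side"):
    cv2.imwrite(f"pics/{n}0.png",r.camera(n)); i=r.camera_info(n); print(n,i)
print(r.current_time_s(),r.current_eef_rot())
E
```

```text
pics
top {'K': array([[458.91652038,   0.        , 316.30401666],
       [  0.        , 458.91652038, 192.94784065],
       [  0.        ,   0.        ,   1.        ]]), 'position': array([ 480.4304277 ,  115.34128055, 1508.4994364 ]), 'orientation': array([-0.0260917 ,  0.71366242, -0.69929441,  0.03150406])}
side {'K': array([[470.73028219,   0.        , 324.93005   ],
       [  0.        , 470.73028219, 201.19376663],
       [  0.        ,   0.        ,   1.        ]]), 'position': array([ -26.85013469, -968.97927603,  812.07368369]), 'orientation': array([-0.48325309,  0.83805259, -0.22225759,  0.12139142])}
0.1 [-6.57550412e-05  1.93195395e-01  9.81160045e-01 -7.07497028e-04]
```

View pics/top0.png

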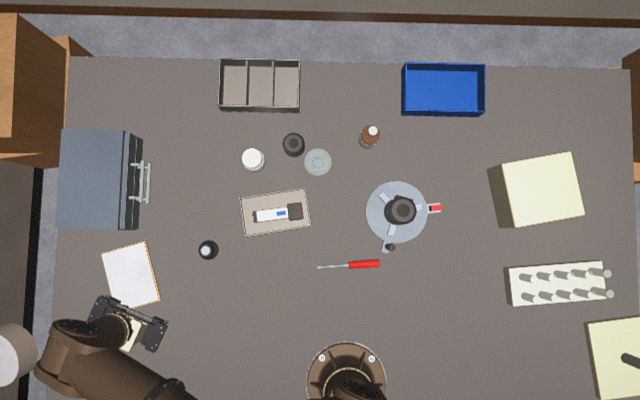

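View pics/side0.png

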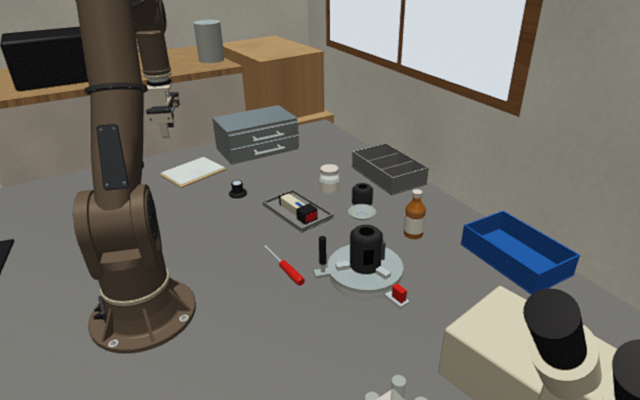

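The top view shows the stage centred near (398,211), its handle near (389,247), the red stop at (434,208), and the scanner in its tray near (276,213), head to the right. The screwdriver is at (350,265). In the side view the handle is at (322,250), the stop at (400,293) and the scanner at (298,208). Next I'll zoom in and measure.

```bash
cat > h.py <<'E'
from rig import r
import cv2,numpy as np
from scipy.spatial.transform import Rotation as R
I={n:r.camera_info(n) for n in("top","side")}
def rot(q): return R.from_quat([q[1],q[2],q[3],q[0]])
def quat(m): q=R.from_matrix(m).as_quat(); return [q[3],*q[:3]]
def ray(n,p):
    d=np.linalg.inv(I[n]["K"])@[p[0],p[1],1]; d=rot(I[n]["orientation"]).apply(d); return np.array(I[n]["position"]),d/np.linalg.norm(d)
def plane(n,p,z):
    o,d=ray(n,p); return o+d*(z-o[2])/d[2]
def tri(pt,ps):
    a,d=ray("top",pt); b,e=ray("side",ps)
    s=np.linalg.lstsq(np.c_[d,-e],b-a,rcond=None)[0]
    P,Q=a+s[0]*d,b+s[1]*e; return (P+Q)/2,np.linalg.norm(P-Q)
def proj(n,P):
    c=rot(I[n]["orientation"]).inv().apply(np.array(P,float)-I[n]["position"]); u=I[n]["K"]@c; return u[:2]/u[2]
def down(yaw): # tool pointing down, tool y axis at angle yaw in the world
    y=np.array([np.cos(yaw),np.sin(yaw),0]); z=np.array([0,0,-1.]); return quat(np.c_[np.cross(y,z),y,z])
E
python3 - <<'E'
from h import *
t=cv2.imread("pics/top0.png");s=cv2.imread("pics/side0.png")
a=cv2.resize(t[170:270,230:450],None,fx=3.6,fy=3.6,interpolation=cv2.INTER_CUBIC)
cv2.imwrite("pics/topz.png",a[:, :800])
b=cv2.resize(s[180:310,255:425],None,fx=4.6,fy=4.6,interpolation=cv2.INTER_CUBIC)
cv2.imwrite("pics/sidez.png",b)
def blobs(n,im,roi,f):
    x0,y0,x1,y1=roi; m=np.zeros(im.shape[:2],np.uint8); hsv=cv2.cvtColor(im,cv2.COLOR_BGR2HSV)
    m[y0:y1,x0:x1]=f(im.astype(int),hsv)[y0:y1,x0:x1]*255
    k,l,st,c=cv2.connectedComponentsWithStats(m)
    for j in range(1,k):
        if st[j,4]>6: print(n,st[j],c[j].round(1))
print("red");red=lambda i,h:(h[...,1]>150)&((h[...,0]<8)|(h[...,0]>172))&(h[...,2]>90)
blobs("top",t,(200,180,460,280),red);blobs("side",s,(250,180,430,310),red)
print("black");bl=lambda i,h:i.max(2)<60
blobs("top",t,(200,180,460,280),bl);blobs("side",s,(250,180,430,310),bl)
print("cream");cr=lambda i,h:(i.min(2)>150)
blobs("top",t,(240,190,310,240),cr);blobs("side",s,(260,190,330,230),cr)
E
```

```text
red
top [431 205  11   5  47] [436.2 207.3]
top [349 260  31   9 212] [364.1 263.7]
side [306 212  11  10  65] [310.6 216.3]
side [279 260  25  25 256] [291.5 272.3]
side [392 284  15  19 189] [399.  292.5]
black
top [409 217   5   5   7] [411.1 219.1]
top [200 241  18  18 109] [209.9 248.9]
top [386 245   3   4   8] [386.9 246.1]
side [374 180  18  12  94] [384.7 183.7]
side [352 183  21  22 381] [361.8 194. ]
side [277 195   4  10  16] [279.1 199.2]
side [297 204  20  20 224] [305.  212.7]
side [315 221   6   4   7] [317.3 222.6]
side [ 350  225   35   49 1418] [365.9 248.9]
side [304 226   6   4   7] [306.3 227.7]
side [319 236   7  29 195] [322. 250.]
cream
top [ 242  190   68   46 1984] [273.  212.1]
side [282 194  22  14 127] [291.4 199.9]
```

View pics/topz.png

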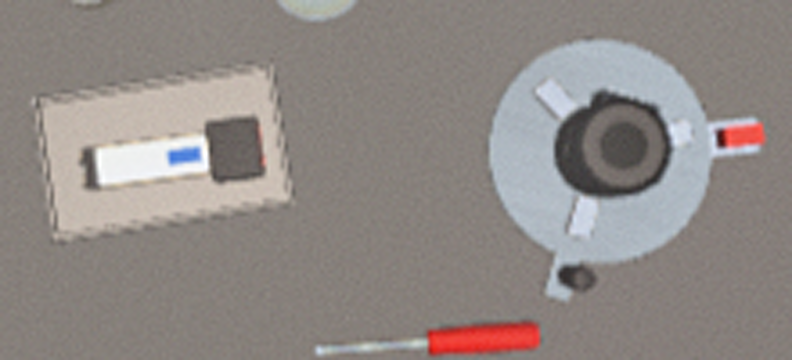

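View pics/sidez.png

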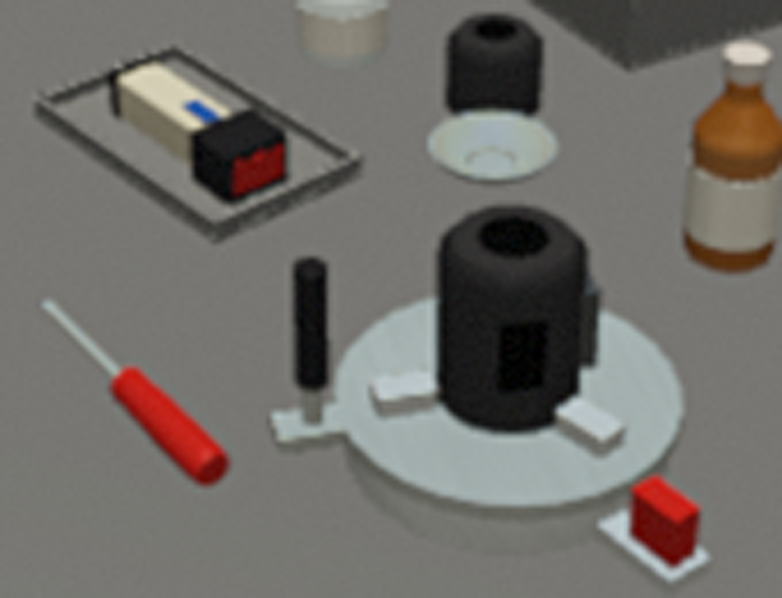

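The zooms show the handle post standing on the rotor's arm. The grip runs from (394,247) in the top view to (322,236) in the side view. The label faces away from the robot (black plate edge in the side view), and the stop is at image right. Now the numbers.

```bash
cat > meas.py <<'E'
from h import *
def comp(im,roi,f,big=True):
    x0,y0,x1,y1=roi; m=np.zeros(im.shape[:2],np.uint8); hsv=cv2.cvtColor(im,cv2.COLOR_BGR2HSV).astype(int)
    m[y0:y1,x0:x1]=f(im.astype(int),hsv)[y0:y1,x0:x1]*255
    k,l,st,c=cv2.connectedComponentsWithStats(m)
    j=1+np.argmax(st[1:,4]); return (l==j).astype(np.uint8),c[j],st[j]
E
python3 - <<'E'
from meas import *
np.set_printoptions(precision=1,suppress=True)
t=cv2.imread("pics/top0.png");s=cv2.imread("pics/side0.png")
for p in [(370,200),(385,190),(340,200)]: print("top px",t[p[1],p[0]])
for p in [(345,290),(345,262),(345,320)]: print("side px",s[p[1],p[0]])
# disc
from scipy.optimize import least_squares
def disc(n,im,roi):
    m,c,st=comp(im,roi,lambda i,h:(i[...,0]>i[...,2]+3)&(i.min(2)>135)&(i.max(2)<240)); print(n,"disc",st)
    k=cv2.morphologyEx(m,cv2.MORPH_OPEN,cv2.getStructuringElement(cv2.MORPH_ELLIPSE,(9,9))) if n=="top" else m
    h=cv2.convexHull(max(cv2.findContours(k,0,1)[0],key=len))[:,0].astype(float)
    P=np.array([plane(n,p,40)[:2] for p in h])
    f=least_squares(lambda q:np.hypot(*(P-q[:2]).T)-q[2],[*P.mean(0),100],loss="soft_l1",f_scale=2); return f.x
print(disc("top",t,(355,170,440,260)),disc("side",s,(310,230,410,300)))
# handle top, black
for th in (60,75,90):
    m,c,st=comp(t,(380,241,400,256),lambda i,h:i.max(2)<th); print("handle top",th,c,st)
for th in (60,): 
    m,c,st=comp(s,(310,225,335,270),lambda i,h:i.max(2)<th); print("handle side",c,st)
for u in (391,392,393): print(u,tri((u,247),(322,238)))
red=lambda i,h:(h[...,1]>150)&((h[...,0]<8)|(h[...,0]>172))&(h[...,2]>90)
m,c,st=comp(t,(420,195,450,220),red); print("stop",c,plane("top",c,46))
# scanner window
m,c,st=comp(s,(296,205,325,230),red); print("window side",c); cw=c
for z in (20,26,30): print(plane("side",cw,z))
# cream handle top
m,c,st=comp(t,(245,200,312,232),lambda i,h:i.min(2)>225); print("cream",c,st,cv2.minAreaRect(cv2.findContours(m,0,1)[0][0]))
m,c2,st=comp(t,(245,200,312,232),lambda i,h:i.max(2)<85); print("head",c2,st,cv2.minAreaRect(max(cv2.findContours(m,0,1)[0],key=len)))
for z in (41,47): print("cream/head on z",z,plane("top",c,z),plane("top",c2,z))
blue=lambda i,h:(h[...,0]>100)&(h[...,0]<130)&(h[...,1]>120)
m,a,st=comp(t,(245,200,312,232),blue); m,b,st=comp(s,(270,190,320,220),blue); print("blue",a,b,tri(a,b))
m,c,st=comp(t,(230,180,320,245),lambda i,h:(i[...,2]>i[...,0]+6)&(i.min(2)>120)); print("tray",c,st,cv2.minAreaRect(max(cv2.findContours(m,0,1)[0],key=len)),plane("top",cv2.minAreaRect(max(cv2.findContours(m,0,1)[0],key=len))[0],5))
E
```

```text
top px [185 176 169]
top px [191 180 174]
top px [125 131 138]
side px [112 118 118]
side px [200 196 186]
side px [116 119 121]
top disc [ 366  181   74   73 2341]
side disc [ 314  245   89   45 1746]
[ 546.2 -152.7   99.2] [ 540.9 -152.   100. ]
handle top 60 [386.9 246.1] [386 245   3   4   8]
handle top 75 [387.5 245.9] [385 244   6   6  18]
handle top 90 [389.2 246.3] [385 244  10   6  38]
handle side [322. 250.] [319 236   7  29 195]
391 (array([ 435.2, -118.1,  141.9]), np.float64(1.827584000963568))
392 (array([ 434.7, -120.5,  143.5]), np.float64(3.2036113712450565))
393 (array([ 434.2, -122.9,  145.2]), np.float64(4.576288429879677))
stop [436.2 207.3] [ 562.  -278.8   46. ]
window side [310.6 216.3]
[545.2 160.4  20. ]
[540.9 151.9  26. ]
[538.  146.2  30. ]
cream [270.1 214.3] [257 208  31  13 237] ((271.9385070800781, 214.00772094726562), (9.426639556884766, 30.388507843017578), 82.87498474121094)
head [291.5 219. ] [291 219   2   1   2] ((291.5, 219.0), (1.0, 0.0), 180.0)
cream/head on z 41 [528.8 251.5  41. ] [515.3 182.8  41. ]
cream/head on z 47 [528.6 250.9  47. ] [515.2 182.5  47. ]
blue [280.4 212.8] [298.6 203.9] (array([533.8, 219.1,  39.3]), np.float64(1.1903116890088354))
tray [274.6 211.5] [ 230  180   90   65 4759] ((274.5, 212.0), (64.0, 89.0), 90.0) [537.9 240.6   5. ]
```

Checks hold: the stop is 128 mm from the axis (543,-152), the handle about 114 mm from it at z≈144, and the scanner's top at z≈39. Next I'll check reach along the arc, then turn.

Run:
```python
from h import *
np.set_printoptions(precision=2,suppress=True)
print(plane("side",(322,238),146),plane("top",(391.5,247),146))
C=np.array([543.5,-152.5])
for off in (90,-90):
  for a in (163,190,215,240,268,275):
    p=[*(C+115*np.array([np.cos(np.radians(a)),np.sin(np.radians(a))])),128]
    q=r.solve_ik(p,down(np.radians(a+off))); print(off,a,q)
for off in (0,180):
  print("scan",r.solve_ik([543,63,95],down(np.radians(off))),r.solve_ik([535,245,20],down(np.radians(off))))
```

```text
[ 431.51 -123.03  146.  ] [ 436.18 -119.32  146.  ]
90 163 [-0.63  0.49  1.07  2.19 -0.62  0.8  -1.02]
90 190 [-0.54  0.57  1.15  2.16 -0.7   0.86 -0.35]
90 215 [-0.38  0.57  1.04  2.07 -0.66  0.87  0.09]
90 240 [-0.36  0.74  1.18  1.96 -0.82  1.03  0.68]
90 268 [-0.33  0.83  1.19  1.83 -0.86  1.12  1.15]
90 275 [-0.29  0.79  1.1   1.79 -0.8   1.08  1.19]
-90 163 [-0.37  0.36  0.66  2.17 -0.34  0.71  1.8 ]
-90 190 [-0.25  0.38  0.67  2.14 -0.36  0.73  2.4 ]
-90 215 [ 0.88  0.48 -0.71  1.98  0.42  0.83  2.12]
-90 240 [-0.35  0.72  1.15  1.96 -0.79  1.01 -2.49]
-90 268 [-0.31  0.8   1.15  1.83 -0.83  1.09 -2.03]
-90 275 [-0.31  0.82  1.15  1.79 -0.84  1.11 -1.92]
scan [-0.58  0.53  0.51  1.97 -0.38  0.74  0.16] [-0.73  0.67  0.3   1.89 -0.32  0.63 -0.23]
scan [ 0.5   0.76 -1.07  1.88  0.79  1.01  2.22] [-0.31  0.68 -0.3   1.85  0.31  0.66  2.35]
```

Run:
```python
from h import *
np.set_printoptions(precision=2,suppress=True)
C=np.array([543.5,-152.5]); H=np.array([434.5,-120.5])
e=lambda a:np.array([np.cos(a),np.sin(a)])
a0=np.arctan2(*(H-C)[::-1]); print(np.degrees(a0))
q=down(a0+np.pi/2)
r.move_to([*H,240],q); r.move_straight([*H,128],rate=150)
print("f",r.current_contact_force())
r.command_gripper(0.0,15)
print("gap",r.current_finger_gap()*92,r.current_finger_force(),r.current_contact_force(),r.current_time_s())
for i in range(1,40):
    a=a0+np.radians(6*i)
    if np.degrees(a)>282: break
    r.move_straight([*(C+115*e(a)),128],rot=down(a+np.pi/2),rate=90)
    f=np.array(r.current_contact_force()); ft=f[:2]@[-np.sin(a),np.cos(a)]; 
    print(round(np.degrees(a)),f,round(ft,1),r.current_tcp_pos()[:2])
    if np.degrees(a)>245 and ft<-12: break
print(r.current_time_s(),r.current_finger_gap()*92)
cv2.imwrite("pics/top1.png",r.camera("top"));cv2.imwrite("pics/side1.png",r.camera("side"))
```

```text
163.6389225446537
f [ 0.15 -0.31  0.34]
gap 19.84974856321485 14.999935626983643 [-0.23  1.03  0.63] 4.6917
170 [ 3.85 -1.99 -4.01] 1.3 [ 431.33 -132.63]
176 [ 4.77 -0.66 -2.35] 0.3 [ 429.95 -144.45]
182 [ 3.96 -0.06  0.57] 0.2 [ 429.72 -156.29]
188 [5.97 0.03 0.57] 0.8 [ 430.7  -168.11]
194 [4.14 0.78 0.48] 0.2 [ 432.89 -179.82]
200 [4.51 0.46 0.95] 1.1 [ 436.32 -191.2 ]
206 [4.7  1.9  1.26] 0.3 [ 440.86 -202.1 ]
212 [ 4.24  1.81 -0.89] 0.7 [ 446.5  -212.49]
218 [3.89 1.88 1.1 ] 0.9 [ 453.25 -222.26]
224 [4.07 3.02 1.33] 0.6 [ 460.95 -231.28]
230 [2.86 3.28 2.05] 0.1 [ 469.44 -239.47]
236 [3.5  3.79 2.69] 0.8 [ 478.79 -246.74]
242 [3.44 3.96 3.35] 1.1 [ 488.8  -253.06]
248 [2.78 4.82 2.48] 0.7 [ 499.47 -258.37]
254 [1.26 3.33 3.47] 0.3 [ 510.71 -262.57]
260 [0.92 3.2  3.24] 0.3 [ 522.31 -265.57]
266 [0.45 2.37 3.2 ] 0.3 [ 534.24 -267.38]
272 [-14.88   2.97  10.82] -14.8 [ 541.19 -267.85]
9.7917 19.90683925164856
```

The rotor met its stop (-15 N tangentially, handle at about 269°). I'll release, retreat, and re-measure the stage and the scanner.

Run:
```python
from h import *
from meas import comp
np.set_printoptions(precision=1,suppress=True)
r.command_gripper(1.0); p=r.current_tcp_pos(); r.move_straight([p[0],p[1],260],rate=200)
r.move_to([430,60,300],down(0.)); print(r.current_time_s())
t=r.camera("top");s=r.camera("side");cv2.imwrite("pics/top2.png",t);cv2.imwrite("pics/side2.png",s)
a=cv2.resize(t[165:265,230:450],(792,360),interpolation=cv2.INTER_CUBIC)
t0=cv2.imread("pics/top0.png")[190:240,235:320]; b=cv2.resize(t0,(408,240),interpolation=cv2.INTER_CUBIC)
s0=cv2.imread("pics/side0.png")[185:240,258:335]; c=cv2.resize(s0,(384,240),interpolation=cv2.INTER_CUBIC)
cv2.imwrite("pics/z2.png",np.vstack([a,np.hstack([b,c])]))
```

```text
13.2333
```

View pics/z2.png

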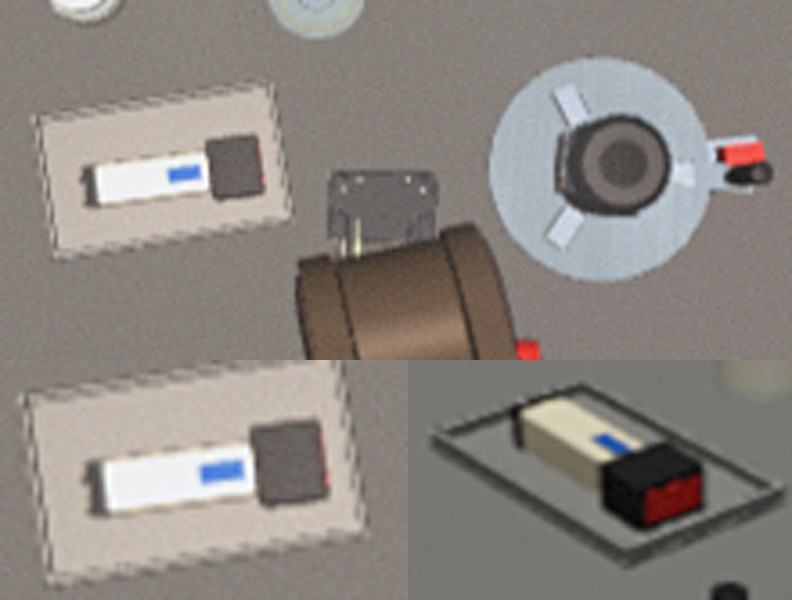

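The stage is at the stop with the label facing left (+y) at crop (561,165), and the scanner is undisturbed. In the lower-left crop, the cream handle's midline runs from (104,488) to (252,471) and the tray corners are at (25,397), (52,582) and (368,535).

Run:
```python
from h import *
from meas import comp
np.set_printoptions(precision=1,suppress=True)
g=lambda u,v:(235+u/4.8-.4,190+(v-360)/4.8-.4)
A=plane("top",g(104,488),41);B=plane("top",g(252,471),41);W=plane("top",g(326,458),40)
d=(B-A)[:2];print("len",np.hypot(*d),"yaw",np.degrees(np.arctan2(d[1],d[0])),A,B,W)
u=d/np.hypot(*d); print("origin",A[:2]+66*u,B[:2]-34*u,W[:2]-80*u)
print("tray",*[plane("top",g(*p),18) for p in ((25,397),(52,582),(368,535))])
P=[plane("top",g(*p),18) for p in ((25,397),(52,582),(368,535))]; print("sides",np.linalg.norm(P[0]-P[1]),np.linalg.norm(P[1]-P[2]),"centre",(P[0]+P[2])/2,"yaw",np.degrees(np.arctan2(*(P[2]-P[1])[:2][::-1])))
# side-view check: window, tray corners
k=lambda u,v:(258+u*77/384-.4,185+(v-360)*55/240-.4)
print("side tray",plane("side",k(433,435),18),plane("side",k(628,553),18),plane("side",k(785,490),18))
print("tri tray corner", tri(g(52,582),k(433,435)), tri(g(368,535),k(628,553)))
s=cv2.imread("pics/side0.png");m,c,_=comp(s,(296,205,325,230),lambda i,h:(h[...,1]>150)&((h[...,0]<8)|(h[...,0]>172))&(h[...,2]>90))
print("window",tri(g(326,458),c))
t=cv2.imread("pics/top2.png")
m,c,_=comp(t,(420,190,445,215),lambda i,h:(h[...,1]>150)&((h[...,0]<8)|(h[...,0]>172))&(h[...,2]>90)); print(plane("top",c,46))
print("handle now",plane("top",(230+763/3.6-1.2,165+172/3.6-.4),146), "part top",plane("top",(230+625/3.6-.4,165+165/3.6-.4),145))
print("label edge", plane("top",(230+561/3.6-.4,165+165/3.6-.4),115))
```

```text
len 98.95414959948967 yaw -82.27775155946041 [521.7 295.4  41. ] [535.  197.3  41. ] [544.7 148.3  40. ]
origin [530.6 230. ] [530.5 231. ] [534.  227.6]
tray [582.9 353.6  18. ] [458.5 331.2  18. ] [494.3 119.3  18. ]
sides 126.35643263498477 214.9248976289257 centre [538.6 236.4  18. ] yaw -80.40996300581187
side tray [687.1 187.   18. ] [704.6 -12.   18. ] [839.3   5.3  18. ]
tri tray corner (array([568.8, 249.7,  40.2]), np.float64(268.7861525644825)) (array([592.6,  44.7,  32.1]), np.float64(246.9381230820101))
window (array([542.9, 149.8,  26.7]), np.float64(5.440105493073171))
[ 561.  -278.4   46. ]
handle now [ 541.5 -265.3  146. ] part top [ 545.  -153.7  145. ]
label edge [ 545.3 -105.5  115. ]
```

Run:
```python
from h import *
np.set_printoptions(precision=1,suppress=True)
g=lambda u,v:(235+u/4.8-.4,190+(v-360)/4.8-.4)
k=lambda u,v:(258+(u-408)*77/384-.4,185+(v-360)*55/240-.4)
print("tray corners", tri(g(52,582),k(433,435)), tri(g(368,535),k(628,553)))
yw=np.radians(-82.3); u=np.array([np.cos(yw),np.sin(yw)]); G=np.array([531,230])-10*u
q=down(yw+np.pi/2)
r.command_gripper(0.54)
r.move_to([*G,150],q); r.move_straight([*G,60],rate=150); r.move_straight([*G,34],rate=60)
print(r.current_contact_force(),r.current_finger_gap()*92)
r.command_gripper(0,40); print("gap",r.current_finger_gap()*92,r.current_finger_force(),r.current_contact_force())
p=r.current_tcp_pos(); r.move_straight([p[0],p[1],120],rate=80)
print("gap",r.current_finger_gap()*92,r.current_finger_force(),r.current_contact_force(),r.current_time_s())
y2=np.radians(-91.5); r.move_straight([550.1,62,110],rot=down(y2+np.pi/2),rate=120)
r.move_straight([550.1,62,100],rate=50)
t=r.camera("top");s=r.camera("side"); cv2.imwrite("pics/top3.png",t);cv2.imwrite("pics/side3.png",s)
cv2.imwrite("pics/z3.png",np.vstack([cv2.resize(t[170:250,270:440],(680,320),interpolation=2),cv2.resize(s[190:290,250:500],(680,272),interpolation=2)]))
print(r.current_tcp_pos(),r.current_time_s())
```

```text
tray corners (array([456.1, 333. ,  12.9]), np.float64(5.139657423666773)) (array([493.7, 119.6,  13.3]), np.float64(1.482800432449172))
[0. 0. 1.] 49.830152713384344
gap 35.83177937080084 39.83318567276001 [0.6 0.5 1.9]
gap 35.88148855439466 39.833495020866394 [-0.1 -0.2 -3.3] 18.125
[550.1  62.1  99.9] 20.2167
```

View pics/z3.png

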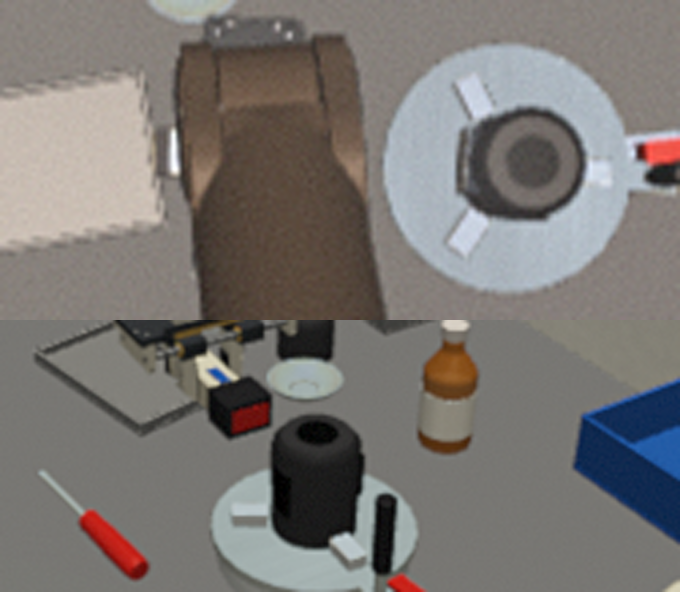

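The scanner is held and level, with its window at side-crop (251,416) facing the part. I'll check the window against its expected position, then hold and return.

Run:
```python
from h import *
from meas import comp
np.set_printoptions(precision=1,suppress=True)
s=cv2.imread("pics/side3.png");m,c,st=comp(s,(315,195,355,240),lambda i,h:(h[...,1]>150)&((h[...,0]<8)|(h[...,0]>172))&(h[...,2]>90))
print("window px",c,"expected",proj("side",[547.8,-28,92]),"on z=92:",plane("side",c,92))
if np.hypot(*(c-proj("side",[547.8,-28,92])))>5: raise SystemExit("off")
r.pause(2.6)
print(r.current_tcp_pos(),r.current_time_s())
yw=np.radians(-80.4); u=np.array([np.cos(yw),np.sin(yw)]); G=np.array([538.6,236.4])-10*u; q=down(yw+np.pi/2)
r.move_straight([550.1,75,115],rate=60)
r.move_straight([*G,110],rot=q,rate=110); r.move_straight([*G,50],rate=80)
z=40
r.move_straight([*G,z],rate=40); f0=r.current_contact_force()[2]
while z>31:
    z-=1; r.move_straight([*G,z],rate=20); f=r.current_contact_force()[2]; print(z,round(f-f0,1))
    if f-f0>3: break
r.command_gripper(0.54); r.pause(.3)
p=r.current_tcp_pos(); r.move_straight([p[0],p[1],60],rate=50); r.move_straight([p[0],p[1],200],rate=150)
r.move_to([430,60,330],down(0.)); print(r.current_time_s())
t=r.camera("top");s=r.camera("side");cv2.imwrite("pics/top4.png",t);cv2.imwrite("pics/side4.png",s)
cv2.imwrite("pics/z4.png",np.vstack([cv2.resize(t[120:270,230:450],(660,450),interpolation=2)[:330],cv2.resize(s[180:310,255:425],(660,505),interpolation=2)[:268]]))
```

```text
window px [341.6 225.5] expected [342.2 225.2] on z=92: [545.4 -28.6  92. ]
[550.1  62.  100. ] 22.8167
39 1.5
38 0.1
37 0.5
36 1.1
35 0.3
34 5.6
31.325
```

View pics/z4.png

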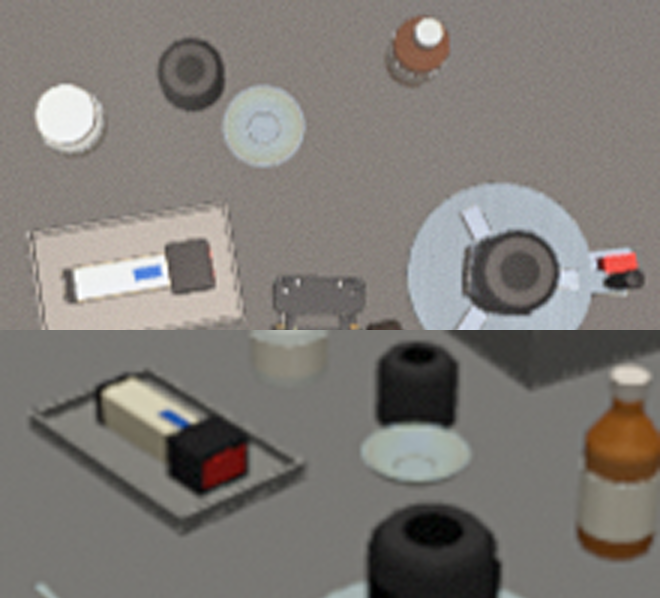

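The scanner lies flat and centred in its tray around (140,270) in the crop. The stage is still at its stop at (620,265), and the bystanders are unmoved.

```bash
python3 -c "
from rig import r
print(r.close_job())"
```

```text
the job is handed in; nothing more can be done
None
```

The job is handed in, with no verdict returned: I turned the stage to its stop, held the scanner at the label for 2.6 s with its window within about 3 mm of the planned point, and laid it flat in its tray at about 31 s, with nothing else seen to have moved.

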